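Set up the glass-panel frame on its kickstand and hold it upright

TASK

Make the glass-panel frame ready for inspection: first swing the clamp lever on its left side up until it is fully open, then flip the wire kickstand on its front down over centre until it is fully down. Then grip the frame by its round top bar, bring it upright and finish while still gripping it there, so that it cannot tip back or onto its kickstand. Leave the other things where they are.

Things in the scene. Friction and masses are not known exactly. Their poses are not given: they have to be found in the camera images.
- panel_stand: Viewing stand fixed to the table, place and yaw vary: wooden board 220 (x) x 270 (y) x 18 mm with a hinged aluminium frame holding a glass pane, and on its left (+y) an aluminium socket block with a steel clamp lever. Origin: centre of the board's underside, at z = 0; x points to its rear (away from the robot at yaw 0), y left, z up. Front, rear and left below are in these axes.
- panel_frame: The aluminium frame with its pane, about 1.1 kg, tipping on an axle along the stand's y. Origin: middle of the axle, (35, 0, 40) mm in the stand's axes; z up along the frame. Starts leaning 0.26 rad rearward on its rest; turns easily and tips by itself from upright, back there or about 0.12 rad forward onto the lowered kickstand (upright, the foot clears the board by 8 mm). The shut lever blocks it.
- top_bar (a point): Centre of the frame's round aluminium top bar, the place to hold it: 16 mm thick, along the stand's y, 98 mm free length between the 12 mm stiles. 195 mm from the axle along the frame, 235 mm above the table when upright. The stiles end 5 mm above the bar's axis; the clear gap below the bar down to the pane's upper rail is 31 mm.
- clamp_lever (a joint): Angle of the clamp lever, rad: 0 shut, lying level, knob towards the stand's front (starts at 0 to 0.12); 1.57 fully open (stop), pointing straight up. It swings in the vertical plane along the stand's x; hinge friction (about 0.08 N m) keeps it where it is left.
- lever_hinge (a point): Centre of the clamp lever's hinge, at (5, 100, 88) mm in the stand's axes; hinge axis along the stand's y.
- lever_knob (a point): Centre of the lever's black knob, a cylinder 22 mm in diameter, 26 mm long along the stand's y, 90 mm from the lever's hinge. Shut: straight in front of the hinge; open: straight above it. It can be pinched by its two end faces (26 mm apart along the stand's y), so that it turns between the fingers as the lever swings.
- kickstand (a joint): Kickstand angle relative to the frame, rad: 0 folded up (start), 1.76 fully down (stop). From its hinge it points forward and (0.80 - angle + frame's rearward lean) rad above level. An over-centre spring (0.14 N m at either end, none in the middle) pushes it back up below about 0.8 and down by itself above about 0.9; moving it by the foot takes 1 to 2 N.
- kickstand_hinge (a point): Middle of the kickstand's hinge on the front of the frame, 75 mm above the axle along the frame and 12 mm in front of it; hinge axis along the stand's y.
- kickstand_foot (a point): Centre of the kickstand's foot bar, 102 mm from its hinge. The kickstand is a dark steel wire bail (8 mm wire, 80 mm wide) on the frame's front; its free end is a round cross bar with a rubber sleeve (10 mm thick, 70 mm long, along the stand's y). At the start it juts forward and up in front of the pane, about 205 mm above the table.
- cork_big: Bystander, to be left alone: a brown tapered cork, 33 mm across and 32 mm high, standing on the stand's board in front of the frame on the right; origin under its centre.
- wax_tin: Bystander, to be left alone: a low round grey tin, 67 mm across, 24 mm high, on the table right of the stand; origin under its centre.
- optic_mould: Bystander, to be left alone: a cream round mould, 68 mm across, 54 mm high, on the table left of the stand; origin under its centre.
- marker: Bystander, to be left alone: a white marker pen with black cap, 135 mm long, 17 mm thick, lying in front of the stand; origin under its middle.
- tumbler_amber: Bystander, to be left alone: an amber glass tumbler, 62 mm across, 82 mm high, at the right edge of the table; origin under its centre.
- tumbler_clear: Bystander, to be left alone: a clear glass tumbler, 56 mm across, 70 mm high, beside the amber one; origin under its centre.
- hammer_small: Bystander, to be left alone: a small hammer, 217 mm long, lying at the left; origin under its middle.

How it is judged:
On the way, in this order (a step that is already met when the one before it is completed fails the run):
1. the clamp lever is swung fully open (beyond 1.35 rad) (value of joint clamp_lever above 1.35 rad), for 0.2 s.
2. the kickstand is flipped fully down (beyond 1.6 rad) (value of joint kickstand above 1.6 rad), for 0.2 s.
3. the frame is upright (within 0.06 rad), gripped by its top bar (angle between panel_frame's own z axis and vertical below 0.06 rad and contact force between the fingers and panel_frame above 2 N and distance between the grasp point and top_bar below 0.06 m), for 0.2 s.
At the end, for the whole second after the job is handed in: The frame stands still within 0.06 rad (3.4 degrees) of upright, held by the fingers on its top bar with more than 2 N, clear of the rest posts, its kickstand clear of the board; the kickstand is down (over 1.6 of 1.76 rad) and the clamp lever open (over 1.35 of 1.57 rad) (all of step 3 and value of joint clamp_lever above 1.35 rad and value of joint kickstand above 1.6 rad and angular speed of panel_frame below 0.05 rad/s); the arm keeps its last pose, push and grip.
It fails at once if another thing (cork, tin, mould, marker, tumbler or hammer) is moved by more than 30 mm (distance of any of cork_big, wax_tin, optic_mould, marker, tumbler_amber, tumbler_clear, hammer_small from where it was at the start of the episode above 0.03 m).
It also fails if it takes over 64 s, if anything falls off the work surface, if the arm or the gripper's body presses on something with over 40 N, if the wrist force passes 120 N, or if a joint passes its speed limit or range.

ROBOT

A 6-joint arm with a two-finger parallel gripper is mounted at the origin on a cart in front of the work surface, level with it; the furniture and walls round the work are solid. World frame = base frame: x ahead of the robot, y to its left, z up, the work surface at z = 0. Lengths are in m, angles in rad, forces in N, time in s.
With the tool pointing down it reaches from about 0.4 to 0.825 m from the base axis. Payload 7 kg.
Tool frame: the origin (TCP) lies at the centre of the arm's flange, where the gripper is bolted on; the fingertips stand 178 mm ahead of it and the grasp point (between the pads) lies 159 mm ahead of it (arm.tip_reach is the distance from the TCP to the fingertips, in m); z points along the fingers, y is the direction in which the jaws open and shut (so a half turn about z gives the same grasp; the last joint's range is limited). The gripper opens to 88 mm and grips with 3 to 60 N. Pads are 19 mm wide; open, the fingers measure 130 mm over their backs; the gripper's body (78 mm by 193 mm) begins 47 mm behind the grasp point.
Start: joints at [1.552, 0.359, 0.012, 0, -1.224, -0.288], TCP at [0.204, 0.643, 0.405] pointing down, gripper open.
Joint ranges: [-3.07, 3.07], [-1.43, 2.12], [-1.02, 1.25], [-3.03, 1.67], [-3.05, -0], [-3.03, 3.03]. Speed limits (rad/s): [2.39, 2.39, 3.01, 3.14, 3.14, 3.14].

INTERFACE

Orientations are given as [roll, pitch, yaw] about the fixed x, y, z axes, in that order (R = Rz(yaw) Ry(pitch) Rx(roll)).
In Python, from station import arm gives the robot as it stands.
- The arm moves only by the shell command python3 -m inch 'ROWS' [OPENING] [FORCE]. ROWS is JSON, a list that holds one entry, the list of rows, each a list of 6 numbers: the shift along the world's x, y, z in units of 200 mm (1.0 is 200 mm), then the turn, a rotation vector about the world's x, y, z in units of 180 degrees (1.0 is 180 degrees). A call has 1 to 8 rows; each row is the pose to reach, as a shift and turn from the pose commanded when the call began, turning the shorter way round; what a row does not reach only later rows make up. A row lasts 1/8 s, in which the tool goes at most 62.5 mm and 10.7 degrees, less where a joint would pass 70% of its speed; a pose out of reach is approached as far as the arm can. A call with a number of a shift or a turn outside -1 to 1 is refused whole. A call with a gripper value outside its range is refused whole. OPENING is the finger opening in mm, from 0 to 87.6, set as the call begins (- or left out, the last holds). The fingers move at their own pace and stop on an object; FORCE is the grip in N (left out, the last holds). Time passes only in rows, so rows that repeat a pose let the fingers close. It gives the time, the measured TCP pose, the force and the opening at its end, in the units of the state.
- arm.get_state(): the state, without advancing time (a new reading comes with each control period).
- arm.grab_frame(name): name is "scene" or "top" or "wrist"; returns the picture (420x560x3 uint8, blue, green, red); there is no depth.
- arm.camera_params(name): a dict with "vertical_fov" (degrees; the focal length in pixels is half the picture's height over the tangent of half this angle, whatever the lens; pixels are square), "cx", "cy" (the principal point, pixels), "k1" (the pictures are not rectified: a ray, as slopes to the right and down, at radius r is drawn at 1 + k1 r^2 times it, then the intrinsics apply), "pose" (4x4, takes a point from camera to world coordinates). Camera axes: x right, y down, z forward; pixel columns grow to the right and rows downward; lengths in m; the calibration is good to about 2 mm. A picture is of the moment at which its call begins: read the wrist's pose just before it. camera_params takes no time and is no camera call; for the wrist camera it gives the pose at the moment of the call.
- arm.job_done(): hands the job in, once; it reports no verdict.
Trained networks look in the newest picture that a camera, given by its name, has taken for a name from the list of things; names that differ only in an ending like _2 or _b are one class to them, and where a whole thing is asked for, a point or a joint stands for the part that bears it (a point fixed in the world has none). Each returns a list of dicts, best first, with "score" (0 to 1); they miss things now and then, are a little off and sometimes report something else, mostly with a low value. They report only what shows in the picture. A call takes as long as a camera call.
- arm.search_frame(target, camera): "box" ([left, top, right, bottom] in pixels, round what is visible of it).
- arm.regions_of(target, camera): "region" (420x560 bool, what is visible of it) and "box" ([left, top, right, bottom] in pixels, round what is visible of it).
The state is a dict: "t": time; "q": joint angles; "qd": joint speeds; "joint_efforts": joint torques, N m; "eef_pos": TCP position; "ee_rot": TCP orientation; "force": force on the tool from outside, world axes, zero at the start; "moment": the same for the moment, N m; "width": finger opening in m.
Only numpy, scipy, OpenCV 4.12 (cv2) and the standard library are available. Lean on these libraries where they do the work, as an engineer would, in place of code of your own. Each camera call takes 0.05 s, during which the arm holds its last target.

## Working session

There is one attempt and no reset: what is moved stays moved. The work goes in short steps, Python scripts to look and compute and a shell command to move; the robot and the scene stay as the last step left them, time stands still between calls to the robot, and variables do not carry over. Pictures are saved under pics/ and viewed, and the job is handed in when it is done.

```bash
ls; mkdir -p pics; python3 - <<'E'
from station import arm
import cv2
s=arm.get_state();print(s)
for c in("scene","top","wrist"):
    cv2.imwrite(f"pics/{c}0.png",arm.grab_frame(c));p=arm.camera_params(c);print(c,p)
E
```

```text
pics
{'t': 0.0, 'q': array([ 1.55209992e+00,  3.59396095e-01,  1.10412369e-02, -3.77949335e-04,
       -1.22412524e+00, -2.88086250e-01]), 'qd': array([-0.00051049,  0.00159087,  0.00059734,  0.00109866,  0.00104346,
       -0.00028194]), 'joint_efforts': array([ 6.83572307e-04, -5.82715702e+01,  2.93057334e+01,  6.99730799e+00,
        7.06884879e-03, -1.45002259e-04]), 'eef_pos': array([0.20379092, 0.64328334, 0.40370381]), 'ee_rot': array([ 3.13987732e+00, -1.37786690e-04, -3.06911249e-01]), 'force': array([-0.06655846,  0.12118219,  0.11938755]), 'moment': array([ 0.03626342, -0.01576534,  0.05052412]), 'width': 0.08743006777038163}
scene {'vertical_fov': 55.09597558246802, 'cx': 286.03646847924495, 'cy': 207.18447343488725, 'k1': 0.012190170403244754, 'pose': array([[ 0.76871859, -0.48429998,  0.41776221,  0.07052303],
       [-0.63938058, -0.56529125,  0.52118929, -0.52763709],
       [-0.01625464, -0.66775694, -0.74420189,  1.01557799],
       [ 0.        ,  0.        ,  0.        ,  1.        ]])}
top {'vertical_fov': 51.68987030545405, 'cx': 278.2864845423007, 'cy': 211.01998483559439, 'k1': -0.13556555785205898, 'pose': array([[-0.01911277, -0.99403707,  0.10735457,  0.39822715],
       [-0.99980699,  0.01851361, -0.00657511,  0.06013664],
       [ 0.00454838, -0.10745952, -0.99419906,  1.32017352],
       [ 0.        ,  0.        ,  0.        ,  1.        ]])}
wrist {'vertical_fov': 65.710465918217, 'cx': 282.4797006244665, 'cy': 207.37594762249975, 'k1': -0.051721077751194874, 'pose': array([[-3.02501142e-01, -9.24155377e-01, -2.33302161e-01,
         2.65964540e-01],
       [-9.53148731e-01,  2.93490641e-01,  7.32853282e-02,
         6.22785285e-01],
       [ 7.44970921e-04,  2.44540555e-01, -9.69638779e-01,
         3.84450750e-01],
       [ 0.00000000e+00,  0.00000000e+00,  0.00000000e+00,
         1.00000000e+00]])}
```

View pics/scene0.png

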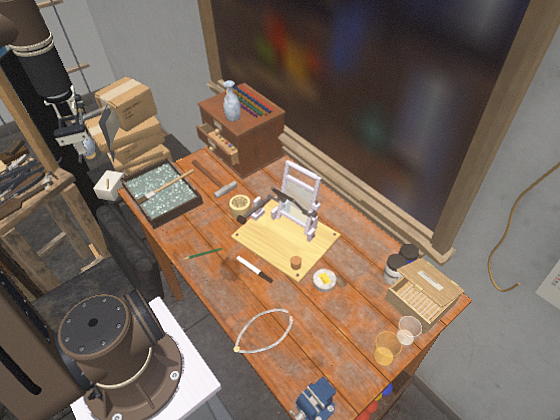

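View pics/top0.png

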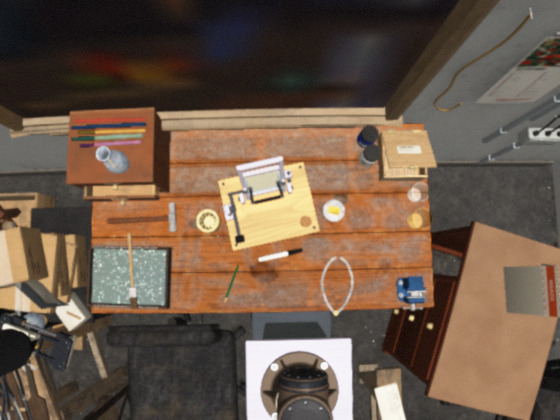

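```bash
cat > h.py <<'E'
import numpy as np, cv2
from station import arm
from scipy.spatial.transform import Rotation as R
def cam(c):
    p=arm.camera_params(c); f=210/np.tan(np.radians(p['vertical_fov']/2)); return p,f
def proj(c,P,p=None):
    if p is None: p=arm.camera_params(c)
    f=210/np.tan(np.radians(p['vertical_fov']/2))
    P=np.atleast_2d(P); T=np.linalg.inv(p['pose']); q=P@T[:3,:3].T+T[:3,3]
    s=q[:,:2]/q[:,2:]; r2=(s**2).sum(1,keepdims=True); s=s*(1+p['k1']*r2)
    return s*f+[p['cx'],p['cy']]
def ray(c,uv,p=None):
    if p is None: p=arm.camera_params(c)
    f=210/np.tan(np.radians(p['vertical_fov']/2))
    d=(np.array(uv,float)-[p['cx'],p['cy']])/f; s=d.copy()
    for _ in range(30): s=d/(1+p['k1']*(s@s))
    v=p['pose'][:3,:3]@np.array([s[0],s[1],1]); return p['pose'][:3,3],v/np.linalg.norm(v)
def onz(c,uv,z,p=None):
    o,v=ray(c,uv,p); return o+v*(z-o[2])/v[2]
# stand geometry
def Ts(x,y,yaw,P):
    c,s=np.cos(yaw),np.sin(yaw);P=np.atleast_2d(P)
    return np.c_[x+c*P[:,0]-s*P[:,1], y+s*P[:,0]+c*P[:,1],P[:,2]]
def framept(h,fwd,y,lean): # height along frame, forward offset
    return np.array([.035+h*np.sin(lean)-fwd*np.cos(lean),y,.040+h*np.cos(lean)+fwd*np.sin(lean)])
def lever(a): return np.array([.005-.09*np.cos(a),.1,.088+.09*np.sin(a)])
def foot(k,lean):
    b=framept(.075,.012,0,lean); e=.80-k+lean
    return b+.102*np.array([-np.cos(e),0,np.sin(e)])
E
python3 - <<'E'
from h import *
for c in("scene","top"):
  for n in("panel_stand","panel_frame","top_bar","lever_knob","lever_hinge","kickstand_foot","kickstand"):
    r=arm.search_frame(n,c); print(c,n,[(round(d['score'],2),np.round(d['box'])) for d in r[:2]])
print(arm.get_state()['t'])
E
```

```text
scene panel_stand [(0.87, array([230., 161., 343., 279.]))]
scene panel_frame []
scene top_bar [(0.75, array([265., 161., 321., 234.])), (0.69, array([231., 194., 250., 220.]))]
scene lever_knob [(0.58, array([237., 258., 273., 283.])), (0.46, array([236., 194., 274., 226.]))]
scene lever_hinge [(0.95, array([233., 160., 341., 284.]))]
scene kickstand_foot [(0.54, array([271., 188., 314., 217.])), (0.49, array([237., 197., 272., 228.]))]
scene kickstand [(0.74, array([271., 190., 318., 218.])), (0.27, array([264., 161., 321., 236.]))]
top panel_stand [(0.84, array([220., 158., 320., 252.]))]
top panel_frame [(0.89, array([231., 158., 290., 204.])), (0.15, array([219., 158., 320., 247.]))]
top top_bar [(0.89, array([228., 156., 290., 206.]))]
top lever_knob [(0.51, array([230., 197., 246., 243.]))]
top lever_hinge [(0.91, array([219., 157., 318., 249.]))]
top kickstand_foot [(0.75, array([250., 183., 285., 206.])), (0.61, array([230., 197., 244., 244.]))]
top kickstand [(0.67, array([248., 182., 288., 208.]))]
0.85
```

```bash
python3 - <<'E'
import cv2
a=cv2.imread('pics/top0.png')[145:265,205:335];cv2.imwrite('pics/topz.png',cv2.resize(a,None,fx=6,fy=6,interpolation=cv2.INTER_CUBIC)[:600,:] if 0 else cv2.resize(a,None,fx=5,fy=5,interpolation=cv2.INTER_CUBIC))
a=cv2.imread('pics/scene0.png')[150:290,220:350];cv2.imwrite('pics/scenez.png',cv2.resize(a,None,fx=4,fy=4,interpolation=cv2.INTER_CUBIC))
E
```

```text
(no output)
```

View pics/topz.png

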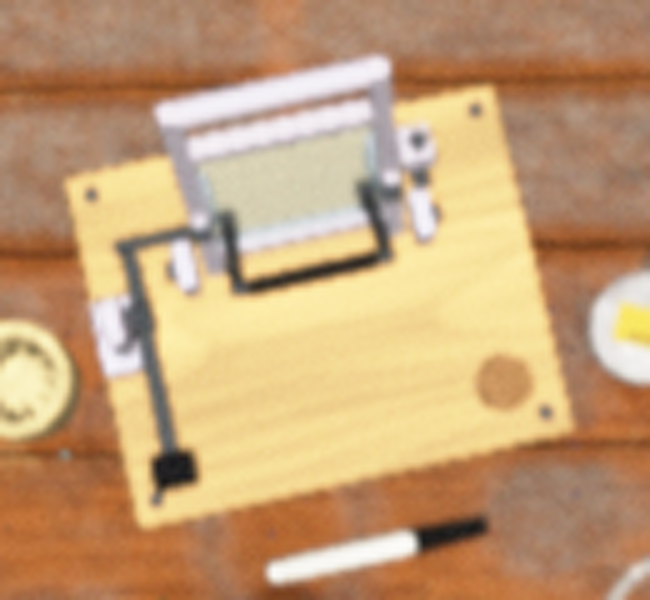

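View pics/scenez.png

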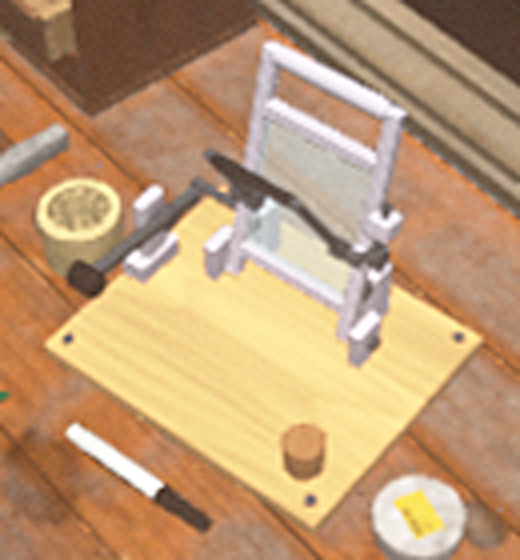

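```bash
python3 - <<'E'
from h import *
from scipy.optimize import least_squares
B=np.array([[-.11,.135,.018],[-.11,-.135,.018],[.11,-.135,.018],[.11,.135,.018]])
t=np.array([[145,525],[573,430],[492,88],[68,182]])/5+[205,145]-.4
s=np.array([[45,345],[315,525],[483,340]])/4+[220,150]-.4
pt,ps=arm.camera_params('top'),arm.camera_params('scene')
f=lambda v:np.r_[(proj('top',Ts(*v,B),pt)-t).ravel(),(proj('scene',Ts(*v,B[:3]),ps)-s).ravel()]
r=least_squares(f,[.6,.07,.2]);print(r.x,np.round(r.fun,1))
v=r.x
k=np.array([[174,468]])/5+[205,145]-.4; print('knob px top',k, proj('top',Ts(*v,[lever(a) for a in(0,.06,.12)]),pt))
print('scene knob', np.array([87,278])/4+[220,150]-.4, proj('scene',Ts(*v,[lever(a) for a in(0,.06,.12)]),ps))
print('bar top', np.array([[160,115],[385,68]])/5+[205,145]-.4, proj('top',Ts(*v,[framept(.195,0,y,.26) for y in(.055,-.055)]),pt))
print('bar scene', np.array([[268,50],[400,118]])/4+[220,150]-.4, proj('scene',Ts(*v,[framept(.195,0,y,.26) for y in(.055,-.055)]),ps))
F=foot(0,.26);print(F)
print('foot top', np.array([[240,287],[387,257]])/5+[205,145]-.4, proj('top',Ts(*v,[F+[0,.04,0],F-[0,.04,0]]),pt))
print('foot sc', np.array([[215,160],[350,250]])/4+[220,150]-.4, proj('scene',Ts(*v,[F+[0,.04,0],F-[0,.04,0]]),ps))
print('knob world',Ts(*v,lever(0)),'bar',Ts(*v,framept(.195,0,0,.26)),Ts(*v,framept(.195,0,0,0)),'foot',Ts(*v,F))
E
```

```text
[0.55581444 0.08165122 0.20153947] [-1.4  1.4  0.7  0.7  0.5 -0.9 -0.9 -0.7 -0.4 -0.1  0.4  1.   1.2 -0.7]
knob px top [[239.4 238.2]] [[239.90171289 239.28660988]
 [239.73039438 239.14947529]
 [239.5339867  238.89942291]]
scene knob [241.35 219.1 ] [[241.89552878 221.89887975]
 [241.75612511 220.71160244]
 [241.6903165  219.45539615]]
bar top [[236.6 167.6]
 [281.6 158.2]] [[238.61066999 168.30385564]
 [280.44336748 159.11134011]]
bar scene [[286.6 162.1]
 [319.6 179.1]] [[288.29575751 162.91623255]
 [319.07462472 179.03726636]]
[-0.00718059  0.          0.20454447]
foot top [[252.6 202. ]
 [282.  196. ]] [[252.43805536 203.03560598]
 [282.52170658 196.36368564]]
foot sc [[273.35 189.6 ]
 [307.1  212.1 ]] [[272.21830007 188.79897952]
 [294.57368325 201.57034173]]
knob world [[0.45251709 0.16261206 0.088     ]] bar [[0.63922207 0.09869251 0.22844605]] [[0.59010603 0.08865745 0.235     ]] foot [[0.54877919 0.08021383 0.20454447]]
```

```bash
cat >> h.py <<'E'
V=(0.5558,0.0817,0.2015)
def target(g,t,dyaw=0,v=None):
    """g grasp point in stand axes, t tilt (body toward front), returns TCP pos, R world"""
    v=v or V
    Rw=R.from_euler('xyz',[0,0,v[2]])*R.from_euler('xyz',[0,-t,0])*R.from_euler('xyz',[np.pi,0,dyaw])
    G=Ts(*v,g)[0]; return G-Rw.as_matrix()[:,2]*.159,Rw
def delta(g,t,dyaw=0,v=None):
    s=arm.get_state();p,Rw=target(g,t,dyaw,v);R0=R.from_euler('xyz',s['ee_rot'])
    d=(p-s['eef_pos'])/.2; w=(Rw*R0.inv()).as_rotvec()/np.pi
    print('shift',np.round(d,3),'turn',np.round(w,4),'tcp',np.round(p,3),'rows>=',round(max(np.linalg.norm(d)*200/62.5,np.linalg.norm(w)*180/10.7),1))
    return d,w
def where(v=None):
    v=v or V
    s=arm.get_state();Rm=R.from_euler('xyz',s['ee_rot']).as_matrix();G=s['eef_pos']+Rm[:,2]*.159
    c,sn=np.cos(v[2]),np.sin(v[2]);d=G-[v[0],v[1],0]
    print('t',s['t'],'grasp stand mm',np.round(1e3*np.array([c*d[0]+sn*d[1],-sn*d[0]+c*d[1],d[2]]),1),'F',np.round(s['force'],1),'w',round(s['width']*1e3,1),'q',np.round(s['q'],2), 'rpy',np.round(s['ee_rot'],3))
E
python3 -c "
from h import *
delta([-.09,.1,.26],.436)
delta([-.0845,.1,.097],.436)"
```

```text
shift [ 0.89  -2.476 -0.003] turn [-0.0074 -0.1401  0.1592] tcp [0.382 0.148 0.404] rows>= 8.4
shift [ 0.917 -2.471 -0.818] turn [-0.0074 -0.1401  0.1592] tcp [0.387 0.149 0.241] rows>= 8.8
```

```bash
python3 -m inch '[[[0.1,-0.275,0,0,0,0.02],[0.2,-0.55,0,0,0,0.04],[0.3,-0.825,0,0,0,0.053],[0.3,-0.825,0,0,0,0.053]]]' 87
python3 -m inch '[[[0.1,-0.275,0,0,0,0.02],[0.2,-0.55,0,0,0,0.04],[0.3,-0.825,0,0,0,0.053],[0.3,-0.825,0,0,0,0.053]]]'
python3 -c "
from h import *
where();delta([-.09,.1,.26],.436)"
```

```text
t: 1.35
eef_pos: [0.2648, 0.4751, 0.4056]
ee_rot: [-3.141, 0.0, -0.142]
force: [-0.1, 0.8, 0.5]
width: 0.0869
t: 1.85
eef_pos: [0.3244, 0.3109, 0.4052]
ee_rot: [-3.141, -0.0, 0.024]
force: [-0.7, 0.4, -0.3]
width: 0.0871
t 1.85 grasp stand mm [-180.8  271.   246.2] F [-0.7  0.4 -0.3] w 87.1 q [ 1.21 -0.02 -0.46 -0.   -1.14  0.39] rpy [-3.141 -0.     0.024]
shift [ 0.287 -0.813 -0.005] turn [ 0.0153 -0.138   0.0556] tcp [0.382 0.148 0.404] rows>= 2.8
```

```bash
python3 -m inch '[[[0.1,-0.275,0,0.005,-0.045,0.015],[0.19,-0.55,0,0.01,-0.09,0.035],[0.287,-0.813,0,0.0153,-0.138,0.0556],[0.287,-0.813,0,0.0153,-0.138,0.0556],[0.287,-0.813,0,0.0153,-0.138,0.0556]]]'
python3 -c "
from h import *
where();delta([-.0845,.1,.097],.436)
p=arm.camera_params('wrist')
im=arm.grab_frame('wrist')
for n,P in dict(k0=lever(0.0),k1=lever(.12),h=[.005,.1,.088],b=framept(.195,0,0,.26),f=foot(0,.26),c1=[-.11,.135,.018],c2=[-.11,-.135,.018]).items():
    u=proj('wrist',Ts(*V,P),p)[0];print(n,u)
    if 0<u[0]<560 and 0<u[1]<420: cv2.circle(im,(int(u[0]),int(u[1])),3,(0,0,255),1)
cv2.imwrite('pics/w1.png',im)
"
```

```text
t: 2.48
eef_pos: [0.3816, 0.1514, 0.4054]
ee_rot: [3.141, -0.436, 0.203]
force: [0.4, 0.2, 1.2]
width: 0.087
t 2.475 grasp stand mm [-89.5 103.1 261.3] F [0.4 0.2 1.2] w 87.0 q [ 0.97 -0.25 -0.87  0.48 -0.69  0.47] rpy [ 3.141 -0.436  0.203]
shift [ 0.028 -0.01  -0.821] turn [ 0.0002  0.0002 -0.0003] tcp [0.387 0.149 0.241] rows>= 2.6
k0 [284.99028276 265.13050181]
k1 [285.07471737 264.29651898]
h [284.90513665 177.64303557]
b [431.61325236   9.41749953]
f [430.37376961 148.2579395 ]
c1 [255.21177937 287.10017582]
c2 [477.80829385 285.66483176]
```

View pics/w1.png

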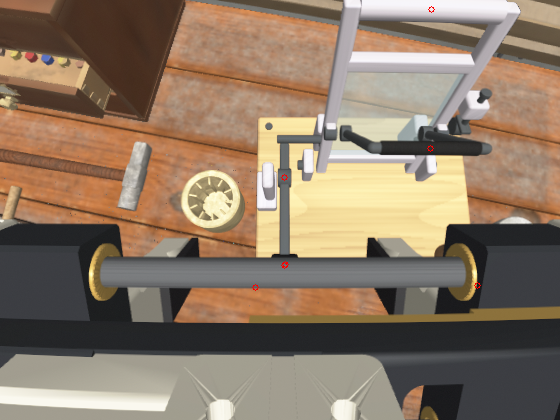

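```bash
python3 -m inch '[[[0.01,-0.005,-0.25,0,0,0],[0.02,-0.01,-0.5,0,0,0],[0.025,-0.01,-0.7,0,0,0],[0.028,-0.01,-0.821,0,0,0],[0.028,-0.01,-0.821,0,0,0]]]' 87
python3 -m inch '[[[0,0,0,0,0,0],[0,0,0,0,0,0],[0,0,0,0,0,0],[0,0,0,0,0,0],[0,0,0,0,0,0],[0,0,0,0,0,0]]]' 15 10
python3 -c "
from h import *
where()
p=arm.camera_params('wrist')
cv2.imwrite('pics/w2.png',arm.grab_frame('wrist'));where()"
```

```text
t: 3.15
eef_pos: [0.4221, 0.1542, 0.2817]
ee_rot: [-3.131, -0.364, 0.205]
force: [-0.4, 0.3, 0.9]
width: 0.0869
t: 3.9
eef_pos: [0.4212, 0.1526, 0.2827]
ee_rot: [-3.13, -0.366, 0.204]
force: [-0.5, -0.8, -0.1]
width: 0.0324
t 3.9 grasp stand mm [-60.8  98.5 134.3] F [-0.5 -0.8 -0.1] w 32.4 q [ 0.78 -0.   -1.02  0.67 -0.3   0.38] rpy [-3.13  -0.366  0.204]
t 3.95 grasp stand mm [-60.8  98.5 134.2] F [ 0.3 -0.2  0.9] w 28.2 q [ 0.78 -0.   -1.02  0.67 -0.3   0.38] rpy [-3.13  -0.366  0.204]
```

View pics/w2.png

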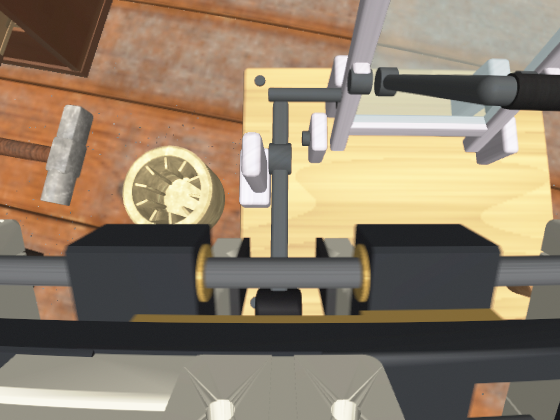

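```bash
python3 -m inch '[[[0,0,0.15,0,0,0],[0,0,0.2,0,0,0],[0,0,0.2,0,0,0]]]' 70
python3 -c "
from h import *
where();delta([-.085,.1,.15],.05);delta([-.085,.1,.098],.05)"
```

```text
t: 4.32
eef_pos: [0.4214, 0.1532, 0.3233]
ee_rot: [-3.129, -0.368, 0.204]
force: [-0.6, -0.0, 0.3]
width: 0.0531
t 4.325 grasp stand mm [-60.2  99.2 174.9] F [-0.6 -0.   0.3] w 53.1 q [ 0.84 -0.06 -0.91  0.47 -0.46  0.54] rpy [-3.129 -0.368  0.204]
shift [ 0.117  0.04  -0.072] turn [-0.0244  0.0983 -0.0018] tcp [0.445 0.161 0.309] rows>= 1.7
shift [ 0.117  0.04  -0.332] turn [-0.0244  0.0983 -0.0018] tcp [0.445 0.161 0.257] rows>= 1.7
```

```bash
python3 -m inch '[[[0.06,0.02,-0.03,-0.012,0.05,-0.001],[0.117,0.04,-0.06,-0.0244,0.0983,-0.0018],[0.117,0.04,-0.2,-0.0244,0.0983,-0.0018],[0.117,0.04,-0.332,-0.0244,0.0983,-0.0018],[0.117,0.04,-0.332,-0.0244,0.0983,-0.0018],[0.117,0.04,-0.332,-0.0244,0.0983,-0.0018]]]' 70
python3 -c "
from h import *
where();delta([-.085,.1,.098],.05)
p=arm.camera_params('wrist')
cv2.imwrite('pics/w3.png',arm.grab_frame('wrist'))"
```

```text
t: 5.08
eef_pos: [0.4448, 0.1605, 0.2565]
ee_rot: [3.139, -0.048, 0.201]
force: [0.5, 0.6, 0.4]
width: 0.07
t 5.075 grasp stand mm [-85.3  99.1  97.7] F [0.5 0.6 0.4] w 70.0 q [ 0.78  0.17 -0.66  0.04 -0.71  0.96] rpy [ 3.139 -0.048  0.201]
shift [-0.001  0.003  0.001] turn [ 0.0008 -0.0004  0.    ] tcp [0.445 0.161 0.257] rows>= 0.0
```

View pics/w3.png

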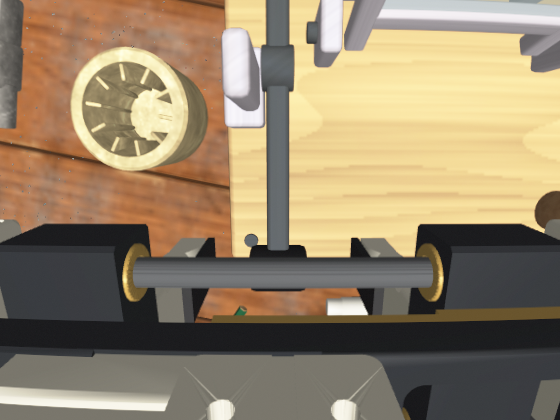

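```bash
python3 -m inch '[[[0,0,0,0,0,0],[0,0,0,0,0,0],[0,0,0,0,0,0],[0,0,0,0,0,0],[0,0,0,0,0,0]]]' 10 12
python3 -c "
from h import *
where()
for a,t in((.35,.15),(.6,.25),(.85,.3),(1.1,.3),(1.35,.3),(1.57,.3)): delta(lever(a),t)"
```

```text
t: 5.75
eef_pos: [0.4445, 0.1613, 0.2563]
ee_rot: [-3.141, -0.049, 0.201]
force: [-14.3, 18.5, 0.4]
width: 0.026
t 5.75 grasp stand mm [-85.4 100.3  97.5] F [-14.3  18.5   0.4] w 26.0 q [ 0.78  0.17 -0.66  0.04 -0.7   0.96] rpy [-3.141 -0.049  0.201]
shift [-0.05  -0.011  0.099] turn [ 0.0064 -0.0316  0.0001] tcp [0.435 0.159 0.276] rows>= 0.5
shift [-0.076 -0.017  0.183] turn [ 0.0127 -0.0628  0.0001] tcp [0.429 0.158 0.293] rows>= 1.1
shift [-0.04  -0.009  0.256] turn [ 0.0159 -0.0784  0.0001] tcp [0.436 0.159 0.308] rows>= 1.3
shift [0.051 0.009 0.319] turn [ 0.0159 -0.0784  0.0001] tcp [0.455 0.163 0.32 ] rows>= 1.3
shift [0.154 0.03  0.357] turn [ 0.0159 -0.0784  0.0001] tcp [0.475 0.167 0.328] rows>= 1.3
shift [0.25  0.05  0.368] turn [ 0.0159 -0.0784  0.0001] tcp [0.495 0.171 0.33 ] rows>= 1.4
```

```bash
python3 -m inch '[[[-0.025,0,0.05,0.003,-0.016,0],[-0.052,-0.005,0.099,0.0064,-0.0316,0],[-0.066,-0.01,0.141,0.0095,-0.047,0],[-0.078,-0.011,0.183,0.0127,-0.0628,0],[-0.06,-0.007,0.22,0.0145,-0.07,0],[-0.042,-0.003,0.256,0.0159,-0.0784,0],[-0.042,-0.003,0.256,0.0159,-0.0784,0]]]'
python3 -c "
from h import *
where()
for a,t in((.85,.3),(1,.3),(1.1,.3),(1.35,.3),(1.57,.3)): delta(lever(a),t)"
```

```text
t: 6.62
eef_pos: [0.4364, 0.1605, 0.3081]
ee_rot: [3.141, -0.301, 0.202]
force: [-4.9, 3.1, 6.4]
width: 0.0259
t 6.625 grasp stand mm [-54.1 101.  156.3] F [-4.9  3.1  6.4] w 25.9 q [ 0.83  0.01 -0.84  0.37 -0.51  0.64] rpy [ 3.141 -0.301  0.202]
shift [ 0.    -0.006 -0.003] turn [ 0.0001  0.0003 -0.0002] tcp [0.436 0.159 0.308] rows>= 0.0
shift [0.053 0.005 0.037] turn [ 0.0001  0.0003 -0.0002] tcp [0.447 0.162 0.316] rows>= 0.2
shift [0.091 0.013 0.06 ] turn [ 0.0001  0.0003 -0.0002] tcp [0.455 0.163 0.32 ] rows>= 0.4
shift [0.195 0.034 0.098] turn [ 0.0001  0.0003 -0.0002] tcp [0.475 0.167 0.328] rows>= 0.7
shift [0.291 0.054 0.109] turn [ 0.0001  0.0003 -0.0002] tcp [0.495 0.171 0.33 ] rows>= 1.0
```

```bash
python3 -m inch '[[[0.05,0.009,0.037,0,0,0],[0.09,0.018,0.06,0,0,0],[0.142,0.028,0.082,0,0,0],[0.192,0.039,0.098,0,0,0],[0.24,0.048,0.105,0,0,0],[0.288,0.058,0.109,0,0,0],[0.293,0.059,0.109,0,0,0],[0.293,0.059,0.109,0,0,0]]]'
python3 -c "
from h import *
where()
cv2.imwrite('pics/s4.png',cv2.resize(arm.grab_frame('scene')[120:300,200:360],None,fx=3.3,fy=3.3))"
```

```text
t: 7.62
eef_pos: [0.4954, 0.1725, 0.3299]
ee_rot: [3.141, -0.301, 0.202]
force: [-1.1, 3.0, 3.7]
width: 0.026
t 7.625 grasp stand mm [  6.1 101.  178. ] F [-1.1  3.   3.7] w 26.0 q [ 0.76  0.09 -0.67  0.29 -0.58  0.79] rpy [ 3.141 -0.301  0.202]
```

View pics/s4.png

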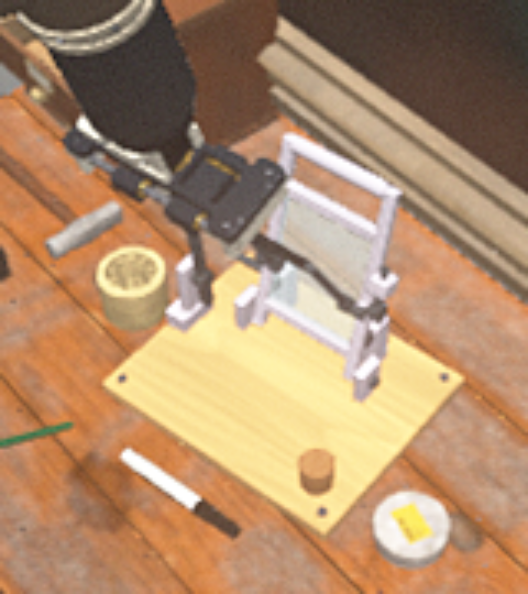

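```bash
python3 -m inch '[[[0,0,0,0,0,0],[0,0,0,0,0,0],[0,0,0,0,0,0]]]' 52
python3 -m inch '[[[-0.05,-0.01,0.2,0,0,0],[-0.05,-0.01,0.5,0,0,0],[-0.05,-0.01,0.55,0,0,0]]]'
python3 -c "
from h import *
where()
delta([.022,-.01,.28],.35)
delta([.022,-.01,.212],.35)"
```

```text
t: 8.05
eef_pos: [0.4945, 0.1715, 0.3288]
ee_rot: [3.139, -0.298, 0.201]
force: [-0.3, 0.5, -0.5]
width: 0.0487
t: 8.43
eef_pos: [0.4853, 0.1703, 0.4437]
ee_rot: [-3.14, -0.306, 0.201]
force: [0.5, 0.6, -0.9]
width: 0.052
t 8.425 grasp stand mm [ -3.5 101.2 292.1] F [ 0.5  0.6 -0.9] w 52.0 q [ 0.78 -0.03 -0.49  0.21 -0.87  0.87] rpy [-3.14  -0.306  0.201]
shift [ 0.203 -0.525 -0.072] turn [ 0.0024 -0.0139 -0.0001] tcp [0.526 0.065 0.429] rows>= 1.8
shift [ 0.203 -0.525 -0.412] turn [ 0.0024 -0.0139 -0.0001] tcp [0.526 0.065 0.361] rows>= 2.2
```

```bash
python3 -m inch '[[[0.08,-0.21,0,0,-0.005,0],[0.15,-0.4,0,0.001,-0.01,0],[0.203,-0.525,-0.05,0.0024,-0.0139,0],[0.203,-0.525,-0.2,0.0024,-0.0139,0],[0.203,-0.525,-0.412,0.0024,-0.0139,0],[0.203,-0.525,-0.412,0.0024,-0.0139,0],[0.203,-0.525,-0.412,0.0024,-0.0139,0]]]' 0 20
python3 -c "
from h import *
where()
for k,t,o in((0,.35,.0145),(.2,.35,.013),(.4,.33,.013),(.6,.3,.012),(.8,.27,.011),(1,.24,.011),(1.15,.22,.011)):
   g=foot(k,.26)+o*np.array([np.cos(t),0,np.sin(t)])+[0,-.01,0]; print(k,g);delta(g,t)
cv2.imwrite('pics/w5.png',arm.grab_frame('wrist'))
cv2.imwrite('pics/s5.png',cv2.resize(arm.grab_frame('scene')[120:300,200:360],None,fx=3.3,fy=3.3))"
```

```text
t: 9.3
eef_pos: [0.5259, 0.0652, 0.358]
ee_rot: [3.138, -0.344, 0.203]
force: [0.0, -0.6, 0.1]
width: 0.0006
t 9.3 grasp stand mm [ 21.1 -10.7 208.3] F [ 0.  -0.6  0.1] w 0.6 q [ 0.53  0.05 -0.6   0.2  -0.6   1.09] rpy [ 3.138 -0.344  0.203]
0 [ 0.00644031 -0.01        0.20951649]
shift [-0.076 -0.014  0.004] turn [ 0.0014 -0.0015  0.    ] tcp [0.511 0.062 0.359] rows>= 0.2
0.2 [-0.01165241 -0.01        0.19732183]
shift [-0.165 -0.032 -0.057] turn [ 0.0014 -0.0015  0.    ] tcp [0.493 0.059 0.347] rows>= 0.6
0.4 [-0.0255963  -0.01        0.18231469]
shift [-0.218 -0.043 -0.126] turn [0.0001 0.0047 0.    ] tcp [0.482 0.056 0.333] rows>= 0.8
0.6 [-0.03724896 -0.01        0.16439316]
shift [-0.253 -0.051 -0.208] turn [-0.0018  0.0141 -0.    ] tcp [0.475 0.055 0.316] rows>= 1.1
0.8 [-0.04528594 -0.01        0.14472048]
shift [-0.27  -0.054 -0.3  ] turn [-0.0037  0.0234 -0.    ] tcp [0.472 0.054 0.298] rows>= 1.3
1 [-0.04844738 -0.01        0.12429527]
shift [-0.263 -0.053 -0.396] turn [-0.0056  0.0328 -0.    ] tcp [0.473 0.055 0.279] rows>= 1.5
1.15 [-0.04816795 -0.01        0.10879713]
shift [-0.246 -0.049 -0.47 ] turn [-0.0069  0.039  -0.0001] tcp [0.477 0.055 0.264] rows>= 1.7
```

View pics/w5.png

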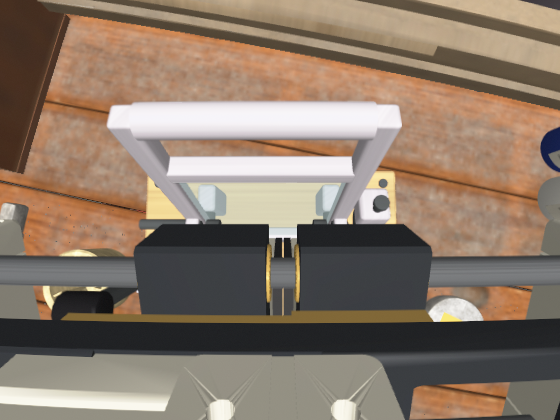

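View pics/s5.png

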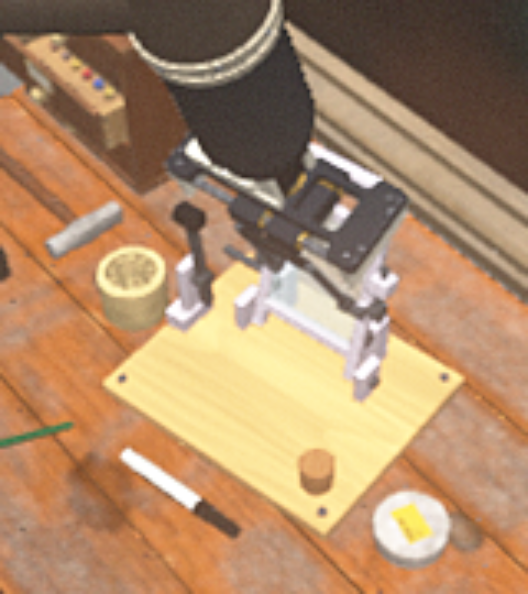

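```bash
python3 -m inch '[[[-0.04,-0.01,0,0,0,0],[-0.076,-0.014,0.004,0.0014,-0.0015,0],[-0.11,-0.02,-0.015,0.0014,-0.0015,0],[-0.14,-0.027,-0.04,0.0014,-0.0015,0],[-0.165,-0.032,-0.057,0.0014,-0.0015,0],[-0.192,-0.038,-0.09,0.001,0.0015,0],[-0.218,-0.043,-0.126,0.0001,0.0047,0],[-0.218,-0.043,-0.126,0.0001,0.0047,0]]]'
python3 -c "
from h import *
where()
for k,t,o in((.4,.33,.013),(.6,.3,.012),(.8,.27,.011),(1,.24,.011),(1.15,.22,.011)):
   g=foot(k,.26)+o*np.array([np.cos(t),0,np.sin(t)])+[0,-.01,0]; print(k,g);delta(g,t)
cv2.imwrite('pics/w6.png',arm.grab_frame('wrist'))
cv2.imwrite('pics/s6.png',cv2.resize(arm.grab_frame('scene')[120:300,200:360],None,fx=3.3,fy=3.3))"
```

```text
t: 10.4
eef_pos: [0.4812, 0.056, 0.3307]
ee_rot: [3.141, -0.327, 0.201]
force: [0.3, -0.4, -0.4]
width: 0.0004
t 10.4 grasp stand mm [-27.2 -10.3 180.1] F [ 0.3 -0.4 -0.4] w 0.4 q [ 0.56  0.01 -0.73  0.23 -0.54  1.03] rpy [ 3.141 -0.327  0.201]
0.4 [-0.0255963  -0.01        0.18231469]
shift [0.005 0.002 0.01 ] turn [ 0.0003 -0.0009  0.0002] tcp [0.482 0.056 0.333] rows>= 0.0
0.6 [-0.03724896 -0.01        0.16439316]
shift [-0.03  -0.005 -0.072] turn [-0.0016  0.0084  0.0002] tcp [0.475 0.055 0.316] rows>= 0.2
0.8 [-0.04528594 -0.01        0.14472048]
shift [-0.047 -0.008 -0.164] turn [-0.0036  0.0178  0.0002] tcp [0.472 0.054 0.298] rows>= 0.5
1 [-0.04844738 -0.01        0.12429527]
shift [-0.039 -0.007 -0.26 ] turn [-0.0055  0.0271  0.0002] tcp [0.473 0.055 0.279] rows>= 0.8
1.15 [-0.04816795 -0.01        0.10879713]
shift [-0.023 -0.003 -0.334] turn [-0.0067  0.0334  0.0002] tcp [0.477 0.055 0.264] rows>= 1.1
```

View pics/w6.png

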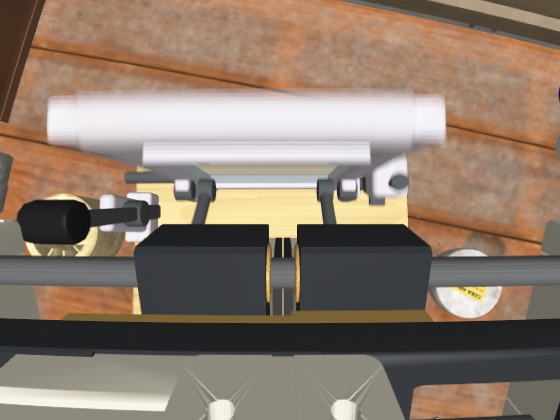

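View pics/s6.png

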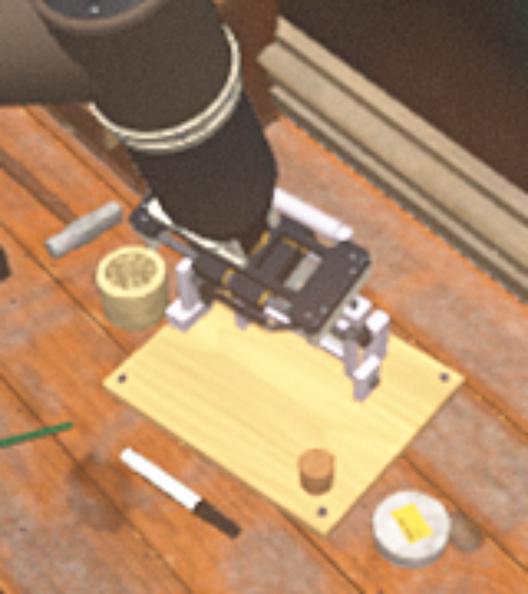

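```bash
python3 -c "
from h import *
where();p=arm.camera_params('wrist')
for l in(.26,.15,.1,.05,0,-.05,-.1,-.15): print(l,proj('wrist',Ts(*V,[framept(.195,0,.05,l),framept(.195,0,-.05,l)]),p).ravel().round(), 'kh',proj('wrist',Ts(*V,[framept(.075,.012,.04,l),framept(.075,.012,-.04,l)]),p).ravel().round())
"
```

```text
t 10.5 grasp stand mm [-26.2 -10.  181. ] F [0.8 0.5 0.2] w 0.4 q [ 0.56  0.01 -0.73  0.23 -0.54  1.03] rpy [-3.141 -0.329  0.201]
0.26 [116. -28. 391. -30.] kh [209. 158. 325. 157.]
0.15 [104.  17. 398.  15.] kh [208. 170. 326. 169.]
0.1 [100.  41. 401.  39.] kh [208. 175. 326. 175.]
0.05 [ 97.  67. 403.  65.] kh [208. 181. 326. 180.]
0 [ 94.  95. 405.  94.] kh [208. 186. 326. 186.]
-0.05 [ 93. 125. 406. 124.] kh [208. 192. 325. 192.]
-0.1 [ 92. 155. 407. 154.] kh [208. 197. 325. 197.]
-0.15 [ 93. 186. 406. 185.] kh [209. 203. 325. 203.]
```

```bash
python3 -m inch '[[[0.09,0.018,0,0,0,0],[0.14,0.028,0,0,0,0],[0.18,0.036,0,0,0,0],[0.22,0.044,0,0,0,0]]]'
python3 -c "
from h import *
where();p=arm.camera_params('wrist')
cv2.imwrite('pics/w7.png',arm.grab_frame('wrist'))
for l in(.26,.15,.1,.05,0,-.05,-.1,-.15): print(l,proj('wrist',Ts(*V,[framept(.195,0,.05,l),framept(.195,0,-.05,l)]),p).ravel().round(), 'kh',proj('wrist',Ts(*V,[framept(.075,.012,.04,l),framept(.075,.012,-.04,l)]),p).ravel().round())
"
```

```text
t: 11.0
eef_pos: [0.5273, 0.0657, 0.3338]
ee_rot: [-3.141, -0.334, 0.202]
force: [0.6, -0.2, 1.3]
width: 0.0005
t 11.0 grasp stand mm [ 21.   -9.8 183.6] F [ 0.6 -0.2  1.3] w 0.5 q [ 0.53  0.09 -0.63  0.2  -0.55  1.09] rpy [-3.141 -0.334  0.202]
0.26 [111.  98. 396.  97.] kh [209. 227. 326. 227.]
0.15 [100. 153. 403. 152.] kh [208. 239. 326. 239.]
0.1 [ 97. 181. 405. 181.] kh [208. 245. 326. 245.]
0.05 [ 94. 211. 407. 211.] kh [208. 251. 326. 251.]
0 [ 92. 241. 408. 241.] kh [208. 256. 326. 256.]
-0.05 [ 91. 272. 409. 273.] kh [208. 262. 326. 262.]
-0.1 [ 91. 303. 409. 304.] kh [209. 267. 326. 267.]
-0.15 [ 93. 333. 408. 334.] kh [209. 272. 326. 272.]
```

View pics/w7.png

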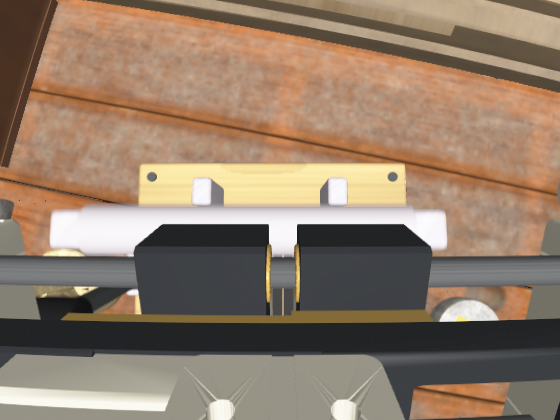

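```bash
python3 -m inch '[[[0.06,0.012,0,0,0,0],[0.12,0.024,0,0,0,0],[0.12,0.024,0,0,0,0],[0.12,0.024,0,0,0,0]]]'
python3 -c "
from h import *
where();p=arm.camera_params('wrist')
cv2.imwrite('pics/w8.png',arm.grab_frame('wrist'))
for l in(.26,.15,.1,.05,0): print(l,proj('wrist',Ts(*V,[framept(.195,0,.05,l),framept(.195,0,-.05,l)]),p).ravel().round())
cv2.imwrite('pics/s8.png',cv2.resize(arm.grab_frame('scene')[120:300,200:360],None,fx=3.3,fy=3.3))
"
```

```text
t: 11.55
eef_pos: [0.5496, 0.0698, 0.3312]
ee_rot: [-3.141, -0.328, 0.201]
force: [-0.2, -0.3, -0.3]
width: 0.0003
t 11.55 grasp stand mm [ 42.8 -10.5 180.7] F [-0.2 -0.3 -0.3] w 0.3 q [ 0.51  0.13 -0.58  0.19 -0.56  1.12] rpy [-3.141 -0.328  0.201]
0.26 [100. 157. 399. 156.]
0.15 [ 89. 219. 406. 219.]
0.1 [ 86. 250. 409. 250.]
0.05 [ 83. 282. 411. 282.]
0 [ 82. 314. 412. 315.]
```

View pics/w8.png

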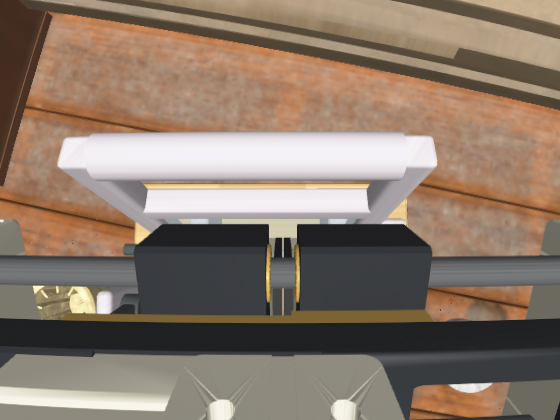

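View pics/s8.png

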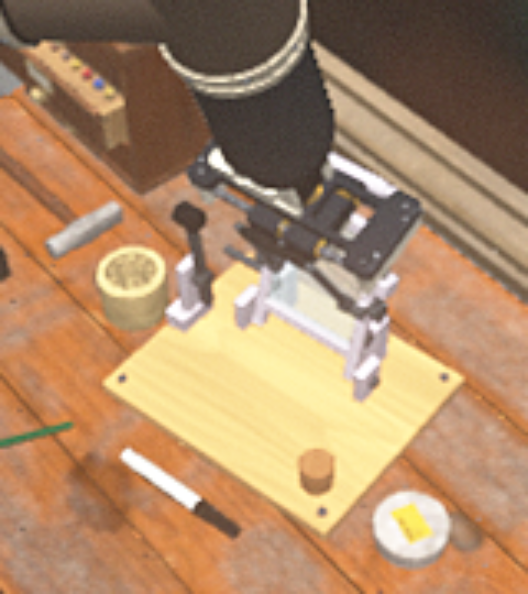

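```bash
python3 -m inch '[[[-0.07,-0.014,0.02,0,0,0],[-0.1,-0.02,0.25,0,0,0],[-0.1,-0.02,0.5,0,0,0],[-0.1,-0.02,0.5,0,0,0]]]'
python3 -c "
from h import *
where()
delta([-.007,0,.30],.2,np.pi/2)"
```

```text
t: 12.15
eef_pos: [0.5296, 0.066, 0.4367]
ee_rot: [-3.139, -0.338, 0.201]
force: [0.4, 0.2, 0.1]
width: 0.0003
t 12.15 grasp stand mm [ 23.9  -9.8 286.7] F [0.4 0.2 0.1] w 0.3 q [ 0.53 -0.   -0.45  0.15 -0.81  1.16] rpy [-3.139 -0.338  0.201]
shift [-0.058  0.04   0.095] turn [-0.1376  0.0065  0.4823] tcp [0.518 0.074 0.456] rows>= 8.4
```

```bash
python3 -c "
from h import *
delta([-.007,0,.29],.2,-np.pi/2)"
```

```text
shift [-0.058  0.04   0.045] turn [ 0.1227  0.0608 -0.4824] tcp [0.518 0.074 0.446] rows>= 8.4
```

```bash
python3 -m inch '[[[0,0.01,0.02,0.0136,0.0068,-0.0536],[-0.01,0.02,0.03,0.0273,0.0135,-0.107],[-0.02,0.03,0.045,0.0409,0.0203,-0.161],[-0.03,0.04,0.045,0.0545,0.027,-0.214],[-0.058,0.04,0.045,0.0682,0.0338,-0.268],[-0.058,0.04,0.045,0.0818,0.0405,-0.322],[-0.058,0.04,0.045,0.0954,0.0473,-0.375],[-0.058,0.04,0.045,0.109,0.054,-0.429]]]' 46 6
python3 -c "
from h import *
where()
delta([-.007,0,.27],.2,-np.pi/2)"
```

```text
t: 13.15
eef_pos: [0.5171, 0.0735, 0.4402]
ee_rot: [-2.936, -0.037, -1.206]
force: [-0.7, -0.8, 0.2]
width: 0.0459
t 13.15 grasp stand mm [ -6.6  -0.7 284.6] F [-0.7 -0.8  0.2] w 45.9 q [ 0.55  0.01 -0.39  0.09 -0.98 -0.22] rpy [-2.936 -0.037 -1.206]
shift [ 0.004  0.002 -0.072] turn [ 0.0109  0.0049 -0.0521] tcp [0.518 0.074 0.426] rows>= 0.9
```

```bash
python3 -m inch '[[[0.004,0.002,0,0.0109,0.0049,-0.0521],[0.004,0.002,-0.04,0.0109,0.0049,-0.0521],[0.004,0.002,-0.072,0.0109,0.0049,-0.0521],[0.004,0.002,-0.072,0.0109,0.0049,-0.0521]]]'
python3 -c "
from h import *
where()
delta([-.007,0,.205],.2,-np.pi/2)
p=arm.camera_params('wrist');im=arm.grab_frame('wrist')
for P in (foot(0,.26)+[0,.035,0],foot(0,.26)-[0,.035,0],framept(.195,0,0.05,.26)):
    u=proj('wrist',Ts(*V,P),p)[0];print(u);cv2.circle(im,(int(u[0]),int(u[1])),4,(0,0,255),1)
cv2.imwrite('pics/w9.png',im)"
```

```text
t: 13.65
eef_pos: [0.5185, 0.0741, 0.4253]
ee_rot: [-2.942, -0.002, -1.362]
force: [-0.1, 1.3, 0.3]
width: 0.0459
t 13.65 grasp stand mm [-6.500e+00 -1.000e-01  2.694e+02] F [-0.1  1.3  0.3] w 45.9 q [ 0.54  0.03 -0.4   0.08 -0.95 -0.38] rpy [-2.942e+00 -2.000e-03 -1.362e+00]
shift [-0.003 -0.001 -0.322] turn [ 0.0008  0.     -0.0024] tcp [0.518 0.074 0.361] rows>= 1.0
[301.55620887 278.437904  ]
[304.00918869 176.68606489]
[162.33377906 300.356707  ]
```

View pics/w9.png

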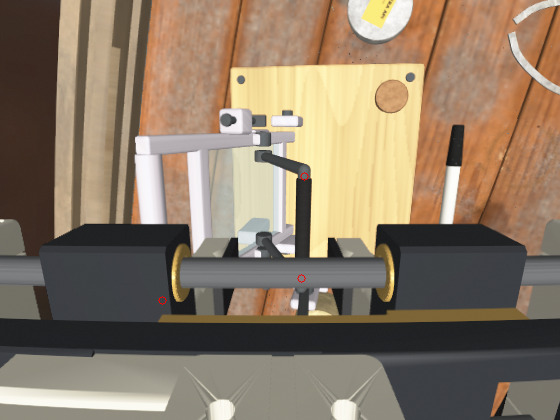

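```bash
python3 -m inch '[[[0,0,-0.12,0,0,-0.002],[-0.003,-0.001,-0.22,0.0008,0,-0.0024],[-0.003,-0.001,-0.322,0.0008,0,-0.0024],[-0.003,-0.001,-0.322,0.0008,0,-0.0024]]]'
python3 -c "
from h import *
where()
p=arm.camera_params('wrist');im=arm.grab_frame('wrist')
cv2.imwrite('pics/w10.png',im)"
```

```text
t: 14.2
eef_pos: [0.518, 0.0739, 0.3607]
ee_rot: [-2.943, -0.0, -1.371]
force: [-0.3, 0.1, -0.0]
width: 0.0459
t 14.2 grasp stand mm [-7.200e+00 -1.000e-01  2.048e+02] F [-0.3  0.1 -0. ] w 45.9 q [ 0.54  0.08 -0.51  0.09 -0.8  -0.4 ] rpy [-2.943 -0.    -1.371]
```

View pics/w10.png

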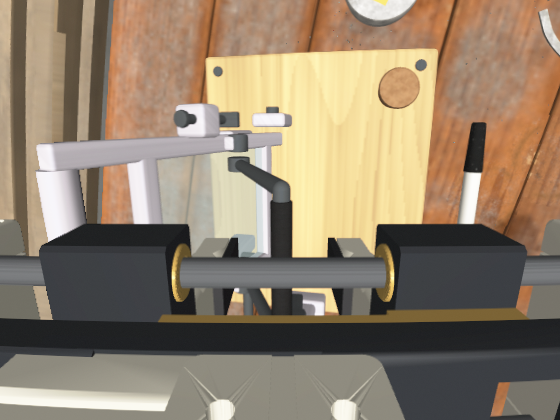

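```bash
python3 -m inch '[[[0,0,0,0,0,0],[0,0,0,0,0,0],[0,0,0,0,0,0],[0,0,0,0,0,0],[0,0,0,0,0,0]]]' 4 8
python3 -c "
from h import *
where()
for k in np.arange(0,1.21,.1):
   t=.2-.1*k;print(round(k,2),foot(k,.26));delta(foot(k,.26),t,-np.pi/2)"
```

```text
t: 14.88
eef_pos: [0.518, 0.0739, 0.3619]
ee_rot: [-2.941, 0.001, -1.371]
force: [-4.8, -0.4, 3.5]
width: 0.0096
t 14.875 grasp stand mm [ -6.9   0.  206.1] F [-4.8 -0.4  3.5] w 9.6 q [ 0.54  0.08 -0.5   0.09 -0.8  -0.4 ] rpy [-2.941e+00  1.000e-03 -1.371e+00]
0.0 [-0.00718059  0.          0.20454447]
shift [-0.001 -0.    -0.007] turn [-0.0003  0.0001  0.0007] tcp [0.518 0.074 0.36 ] rows>= 0.0
0.1 [-0.01581468  0.          0.19912175]
shift [-0.035 -0.007 -0.033] turn [-0.0009  0.0033  0.0007] tcp [0.511 0.073 0.355] rows>= 0.2
0.2 [-0.02386426  0.          0.19286416]
shift [-0.067 -0.014 -0.063] turn [-0.0016  0.0064  0.0007] tcp [0.505 0.071 0.349] rows>= 0.3
0.3 [-0.03124891  0.          0.1858342 ]
shift [-0.096 -0.019 -0.097] turn [-0.0022  0.0095  0.0007] tcp [0.499 0.07  0.343] rows>= 0.4
0.4 [-0.03789485  0.          0.17810213]
shift [-0.121 -0.024 -0.134] turn [-0.0028  0.0126  0.0007] tcp [0.494 0.069 0.335] rows>= 0.6
0.5 [-0.04373566  0.          0.16974521]
shift [-0.142 -0.029 -0.175] turn [-0.0035  0.0157  0.0007] tcp [0.49  0.068 0.327] rows>= 0.7
0.6 [-0.04871299 
[... 241 characters left out ...]
309] rows>= 1.0
0.8 [-0.05588742  0.          0.14178643]
shift [-0.178 -0.036 -0.311] turn [-0.0054  0.0251  0.0007] tcp [0.482 0.067 0.3  ] rows>= 1.2
0.9 [-0.05801282  0.          0.13181467]
shift [-0.181 -0.037 -0.36 ] turn [-0.006   0.0282  0.0007] tcp [0.482 0.067 0.29 ] rows>= 1.3
1.0 [-0.05913209  0.          0.12168054]
shift [-0.178 -0.036 -0.41 ] turn [-0.0066  0.0313  0.0007] tcp [0.482 0.067 0.28 ] rows>= 1.4
1.1 [-0.05923405  0.          0.1114853 ]
shift [-0.171 -0.035 -0.46 ] turn [-0.0073  0.0344  0.0007] tcp [0.484 0.067 0.27 ] rows>= 1.6
1.2 [-0.05831767  0.          0.10133082]
shift [-0.159 -0.032 -0.51 ] turn [-0.0079  0.0376  0.0007] tcp [0.486 0.067 0.26 ] rows>= 1.7
```

```bash
python3 -m inch '[[[-0.033,-0.007,-0.03,-0.001,0.003,0],[-0.064,-0.013,-0.06,-0.0016,0.0064,0],[-0.092,-0.018,-0.094,-0.0022,0.0095,0],[-0.116,-0.023,-0.13,-0.0028,0.0126,0],[-0.137,-0.028,-0.17,-0.0035,0.0157,0],[-0.153,-0.031,-0.214,-0.0041,0.0188,0],[-0.165,-0.034,-0.26,-0.0047,0.022,0],[-0.165,-0.034,-0.26,-0.0047,0.022,0]]]'
python3 -c "
from h import *
where()
for k in (.7,.8,.9,1.,1.1,1.2,1.3):
   t=.2-.1*k;print(round(k,2));delta(foot(k,.26),t,-np.pi/2)
p=arm.camera_params('wrist');im=arm.grab_frame('wrist')
for l in (.26,.2,.1):
    u=proj('wrist',Ts(*V,framept(.195,0,-.05,l)),p)[0];print(u)
cv2.imwrite('pics/w11.png',im)"
```

```text
t: 15.88
eef_pos: [0.4852, 0.0674, 0.3088]
ee_rot: [-3.012, 0.0, -1.371]
force: [-0.9, 3.3, 0.3]
width: 0.0094
t 15.875 grasp stand mm [-5.150e+01  1.000e-01  1.512e+02] F [-0.9  3.3  0.3] w 9.4 q [ 0.56  0.1  -0.6   0.07 -0.75 -0.41] rpy [-3.012  0.    -1.371]
0.7
shift [-0.007 -0.002  0.002] turn [ 0.     -0.0002  0.0007] tcp [0.484 0.067 0.309] rows>= 0.0
0.8
shift [-0.014 -0.004 -0.046] turn [-0.0006  0.0029  0.0007] tcp [0.482 0.067 0.3  ] rows>= 0.2
0.9
shift [-0.017 -0.004 -0.095] turn [-0.0012  0.006   0.0007] tcp [0.482 0.067 0.29 ] rows>= 0.3
1.0
shift [-0.015 -0.004 -0.145] turn [-0.0019  0.0091  0.0007] tcp [0.482 0.067 0.28 ] rows>= 0.5
1.1
shift [-0.007 -0.002 -0.195] turn [-0.0025  0.0122  0.0007] tcp [0.484 0.067 0.27 ] rows>= 0.6
1.2
shift [ 0.005  0.    -0.245] turn [-0.0031  0.0154  0.0007] tcp [0.486 0.067 0.26 ] rows>= 0.8
1.3
shift [ 0.022  0.004 -0.295] turn [-0.0038  0.0185  0.0007] tcp [0.49  0.068 0.25 ] rows>= 0.9
[-200.73515123  194.46215653]
[-192.34516964  197.10576237]
[-167.54706046  200.99006412]
```

View pics/w11.png

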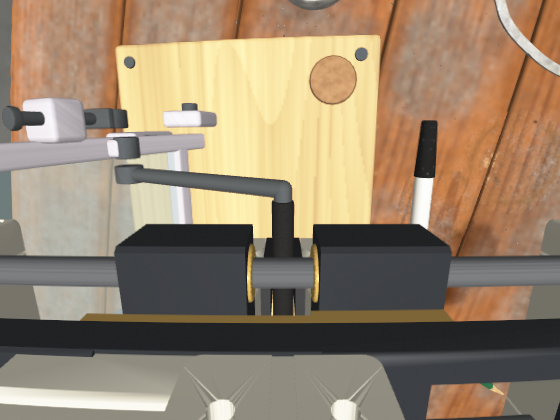

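```bash
python3 -m inch '[[[-0.007,-0.002,-0.046,-0.0006,0.0029,0],[-0.011,-0.003,-0.095,-0.0012,0.006,0],[-0.01,-0.003,-0.145,-0.0019,0.0091,0],[-0.003,-0.001,-0.195,-0.0025,0.0122,0],[0.007,0,-0.245,-0.0031,0.0154,0],[0.007,0,-0.245,-0.0031,0.0154,0]]]'
python3 -m inch '[[[0,0,0,0,0,0],[0,0,0,0,0,0],[0,0,0,0,0,0],[0,0,0,0,0,0]]]' 40
python3 -c "
from h import *
where()
im=arm.grab_frame('wrist')
cv2.imwrite('pics/w12.png',im)"
```

```text
t: 16.68
eef_pos: [0.4865, 0.0674, 0.2598]
ee_rot: [-3.062, 0.0, -1.372]
force: [-2.8, 5.3, -1.0]
width: 0.0092
t: 17.18
eef_pos: [0.4868, 0.0672, 0.261]
ee_rot: [-3.06, 0.0, -1.371]
force: [0.7, 0.2, -0.4]
width: 0.0386
t 17.175 grasp stand mm [-57.5  -0.4 102.5] F [ 0.7  0.2 -0.4] w 38.6 q [ 0.55  0.18 -0.63  0.04 -0.68 -0.38] rpy [-3.06   0.    -1.371]
```

View pics/w12.png

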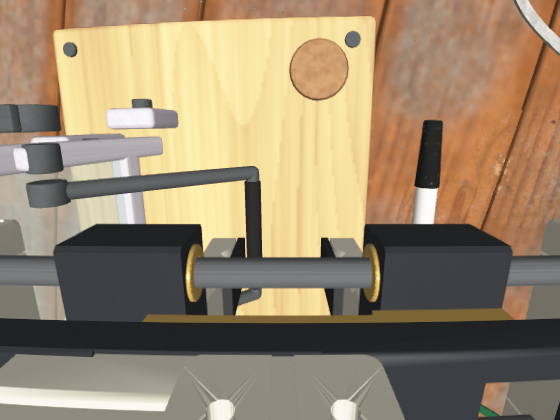

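```bash
python3 -m inch '[[[0,0,0.15,0,0,0],[-0.02,0,0.4,0,0,0],[-0.02,0,0.7,0,0,0],[-0.02,0,0.9,0,0,0],[-0.02,0,0.9,0,0,0]]]' 70
python3 -c "
from h import *
where()
p=arm.camera_params('wrist');im=arm.grab_frame('wrist')
for k in (1.76,1.6,1.4):
    u=proj('wrist',Ts(*V,foot(k,.26)-[0,.035,0]),p)[0];print(k,u);cv2.circle(im,(int(u[0]),int(u[1])),3,(0,0,255),1)
for l in (.26,.2):
    u=proj('wrist',Ts(*V,framept(.195,0,-.05,l)),p)[0];print(l,u);cv2.circle(im,(int(u[0]),int(u[1])),3,(0,255,0),1)
cv2.imwrite('pics/w13.png',im)
cv2.imwrite('pics/s13.png',cv2.resize(arm.grab_frame('scene')[120:300,200:360],None,fx=3.3,fy=3.3))
delta(framept(.195,0,0,.26)+[0,0,.07],0,-np.pi/2)"
```

```text
t: 17.85
eef_pos: [0.4833, 0.0674, 0.4446]
ee_rot: [-3.053, 0.002, -1.371]
force: [-0.5, 0.5, -0.4]
width: 0.0698
t 17.85 grasp stand mm [-59.9   0.8 286.2] F [-0.5  0.5 -0.4] w 69.8 q [ 0.56 -0.01 -0.37  0.03 -1.13 -0.37] rpy [-3.053e+00  2.000e-03 -1.371e+00]
1.76 [279.01929119 152.25730181]
1.6 [286.35868474 153.27793599]
1.4 [293.2567309  154.81005058]
0.26 [ 68.63289667 151.83906392]
0.2 [ 81.60085115 152.0703576 ]
shift [0.784 0.158 0.083] turn [-0.0054  0.0255  0.0007] tcp [0.639 0.099 0.457] rows>= 2.6
```

View pics/w13.png

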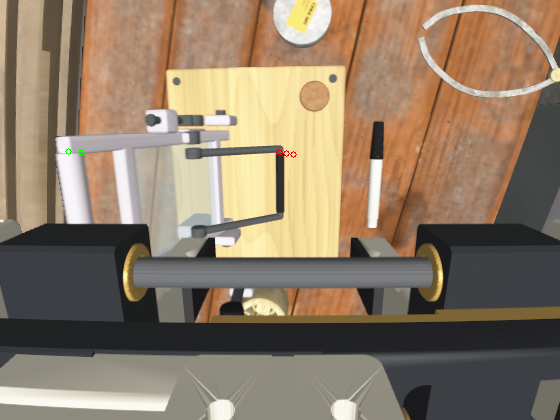

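View pics/s13.png

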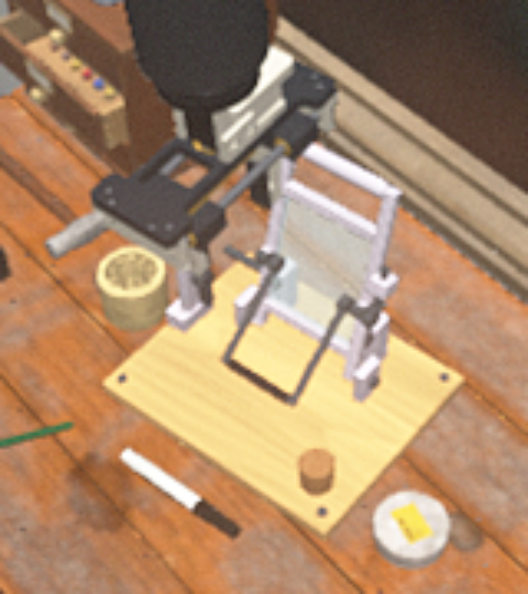

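```bash
python3 -c "
from h import *
for z in(0,.1,.3): print(z,onz('top',(260,128),z), onz('top',(260,110),z))
delta(framept(.195,0,0,.26)+[0,0,.07],0,-np.pi/2)"
```

```text
0 [0.80433111 0.10386976 0.        ] [0.86354007 0.10315048 0.        ]
0.1 [0.77356971 0.10055708 0.1       ] [0.82829372 0.09989228 0.1       ]
0.3 [0.71204689 0.09393172 0.3       ] [0.75780103 0.09337589 0.3       ]
shift [0.784 0.158 0.083] turn [-0.0054  0.0255  0.0007] tcp [0.639 0.099 0.457] rows>= 2.6
```

```bash
python3 -m inch '[[[0.2,0.04,0.083,-0.001,0.006,0],[0.45,0.09,0.083,-0.003,0.012,0],[0.65,0.13,0.083,-0.005,0.02,0],[0.784,0.158,0.083,-0.0054,0.0255,0.0007],[0.784,0.158,0.083,-0.0054,0.0255,0.0007],[0.784,0.158,0.083,-0.0054,0.0255,0.0007]]]' 56
python3 -c "
from h import *
where()
p=arm.camera_params('wrist');im=arm.grab_frame('wrist')
for y in (.05,-.05):
    u=proj('wrist',Ts(*V,framept(.195,0,y,.26)),p)[0];print(u);cv2.circle(im,(int(u[0]),int(u[1])),3,(0,0,255),1)
cv2.imwrite('pics/w14.png',im)
delta(framept(.195,0,0,.26),0,-np.pi/2)"
```

```text
t: 18.7
eef_pos: [0.6392, 0.0988, 0.4559]
ee_rot: [3.139, -0.001, -1.369]
force: [0.1, 0.7, -1.0]
width: 0.0561
t 18.7 grasp stand mm [ 8.470e+01 -1.000e-01  2.969e+02] F [ 0.1  0.7 -1. ] w 56.1 q [ 0.45  0.29  0.03  0.   -1.31 -0.25] rpy [ 3.139e+00 -1.000e-03 -1.369e+00]
[281.18650016 294.46982702]
[280.95358724 151.86372169]
shift [ 0.001 -0.    -0.346] turn [ 0.0003 -0.0005 -0.0001] tcp [0.639 0.099 0.387] rows>= 1.1
```

View pics/w14.png

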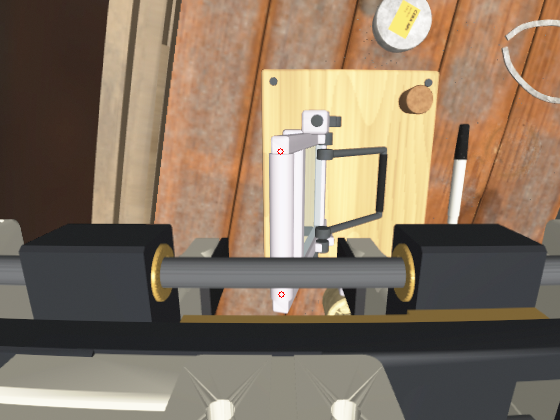

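```bash
python3 -m inch '[[[0,0,-0.1,0,0,0],[0,0,-0.22,0,0,0],[0.001,0,-0.346,0,0,0],[0.001,0,-0.346,0,0,0],[0.001,0,-0.346,0,0,0]]]' 56
python3 -m inch '[[[0,0,0,0,0,0],[0,0,0,0,0,0],[0,0,0,0,0,0],[0,0,0,0,0,0],[0,0,0,0,0,0],[0,0,0,0,0,0]]]' 8 20
python3 -c "
from h import *
where()
for l in (.26,.2,.15,.1,.05,.0): delta(framept(.195,0,0,l),0,-np.pi/2)
im=arm.grab_frame('wrist')
cv2.imwrite('pics/w15.png',im)"
```

```text
t: 19.38
eef_pos: [0.6397, 0.0989, 0.3898]
ee_rot: [-3.14, -0.001, -1.369]
force: [-0.1, -0.7, 0.6]
width: 0.0557
t: 20.12
eef_pos: [0.6397, 0.0988, 0.3882]
ee_rot: [3.141, -0.001, -1.369]
force: [-0.6, 0.7, 1.1]
width: 0.0152
t 20.125 grasp stand mm [ 8.550e+01 -1.000e-01  2.292e+02] F [-0.6  0.7  1.1] w 15.2 q [ 0.45  0.32 -0.08  0.   -1.17 -0.25] rpy [ 3.141e+00 -1.000e-03 -1.369e+00]
shift [-0.002 -0.001 -0.004] turn [ 0.0002 -0.0002 -0.0001] tcp [0.639 0.099 0.387] rows>= 0.0
shift [-0.058 -0.012  0.009] turn [ 0.0002 -0.0002 -0.0001] tcp [0.628 0.096 0.39 ] rows>= 0.2
shift [-0.105 -0.022  0.018] turn [ 0.0002 -0.0002 -0.0001] tcp [0.619 0.095 0.392] rows>= 0.3
shift [-0.153 -0.031  0.024] turn [ 0.0002 -0.0002 -0.0001] tcp [0.609 0.093 0.393] rows>= 0.5
shift [-0.2   -0.041  0.028] turn [ 0.0002 -0.0002 -0.0001] tcp [0.6   0.091 0.394] rows>= 0.7
shift [-0.248 -0.051  0.029] turn [ 0.0002 -0.0002 -0.0001] tcp [0.59  0.089 0.394] rows>= 0.8
```

View pics/w15.png

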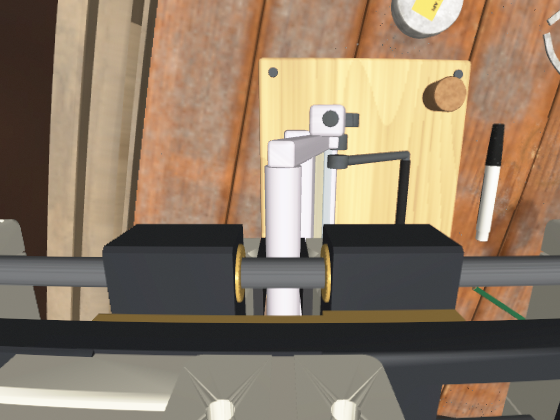

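```bash
python3 -m inch '[[[-0.04,-0.008,0.006,0,0,0],[-0.08,-0.016,0.013,0,0,0],[-0.12,-0.025,0.02,0,0,0],[-0.16,-0.033,0.025,0,0,0],[-0.195,-0.04,0.028,0,0,0],[-0.225,-0.046,0.029,0,0,0],[-0.246,-0.05,0.029,0,0,0],[-0.246,-0.05,0.029,0,0,0]]]'
python3 -m inch '[[[0,0,0,0,0,0],[0,0,0,0,0,0],[0,0,0,0,0,0]]]'
python3 -c "
from h import *
where();delta(framept(.195,0,0,0),0,-np.pi/2)
p=arm.camera_params('wrist');im=arm.grab_frame('wrist')
for l in(.03,0,-.03):print(l,proj('wrist',Ts(*V,[framept(.195,0,-.05,l),foot(1.76,l)-[0,.035,0]]),p).round(1).tolist())
cv2.imwrite('pics/w16.png',im)
cv2.imwrite('pics/s16.png',cv2.resize(arm.grab_frame('scene')[120:300,200:360],None,fx=3.3,fy=3.3))"
```

```text
t: 21.18
eef_pos: [0.5902, 0.0888, 0.3939]
ee_rot: [3.141, -0.0, -1.369]
force: [1.7, 0.1, 1.2]
width: 0.0154
t: 21.55
eef_pos: [0.5907, 0.0889, 0.3939]
ee_rot: [3.141, -0.0, -1.369]
force: [1.2, 0.3, 0.6]
width: 0.015
t 21.55 grasp stand mm [ 35.5   0.  234.9] F [1.2 0.3 0.6] w 15.0 q [ 0.48  0.24 -0.18  0.   -1.15 -0.27] rpy [ 3.141 -0.    -1.369]
shift [-0.003 -0.001  0.   ] turn [ 0.0002 -0.0002 -0.    ] tcp [0.59  0.089 0.394] rows>= 0.0
0.03 [[269.4, 164.0], [350.3, 156.3]]
0 [[283.0, 164.0], [349.7, 156.1]]
-0.03 [[296.7, 164.0], [349.0, 155.9]]
```

View pics/w16.png

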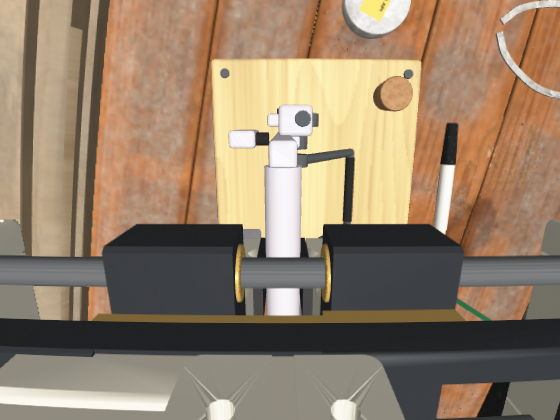

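View pics/s16.png

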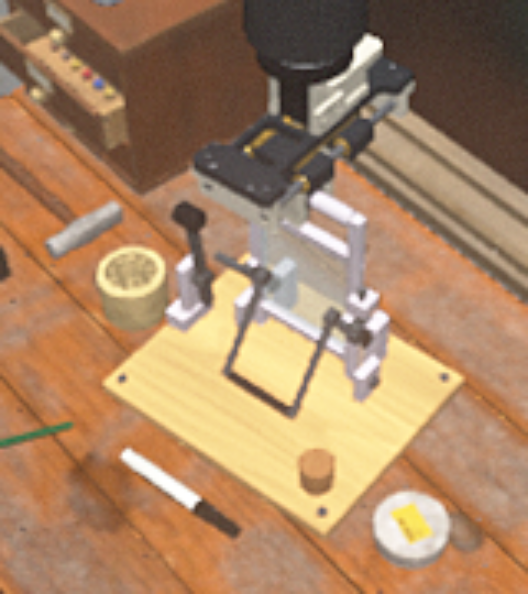

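```bash
python3 -c "
from h import *
for a in(1.2,1.35,1.5,1.57):print(a,proj('scene',Ts(*V,lever(a)))[0], proj('top',Ts(*V,lever(a)))[0])
im=arm.grab_frame('scene')[165:225,235:285];cv2.imwrite('pics/s17.png',cv2.resize(im,None,fx=10,fy=10))
where()"
```

```text
1.2 [252.45832758 191.59686925] [232.72607018 216.90023965]
1.35 [255.29318946 188.16440535] [231.57099318 212.04330694]
1.5 [258.25504468 185.14428269] [230.456205   207.09010411]
1.57 [259.65823781 183.89747361] [229.95857056 204.78434111]
t 21.7 grasp stand mm [ 35.5   0.  235. ] F [-0.2  1.4  0.4] w 15.4 q [ 0.48  0.24 -0.18  0.   -1.15 -0.27] rpy [ 3.141 -0.    -1.369]
```

View pics/s17.png

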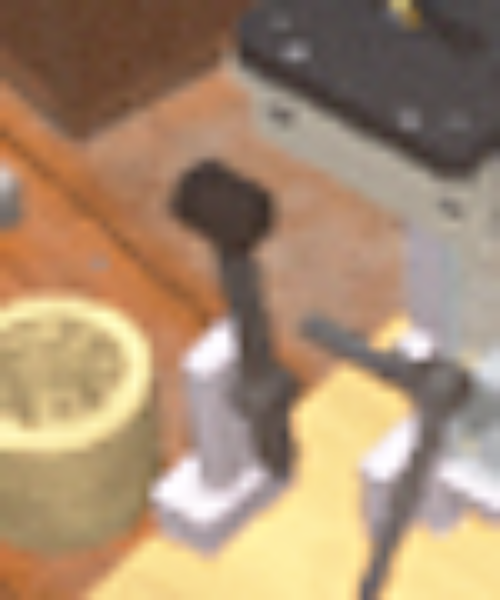

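```bash
python3 -c "
from h import *
print(proj('scene',Ts(*V,[.005,.1,.088])),proj('top',Ts(*V,[.005,.1,.088])))
im=arm.grab_frame('top')[180:230,205:265];cv2.imwrite('pics/t17.png',cv2.resize(im,None,fx=10,fy=10,interpolation=cv2.INTER_CUBIC))"
```

```text
[[261.55031457 204.39333948]] [[233.28786655 208.58647202]]
```

View pics/t17.png

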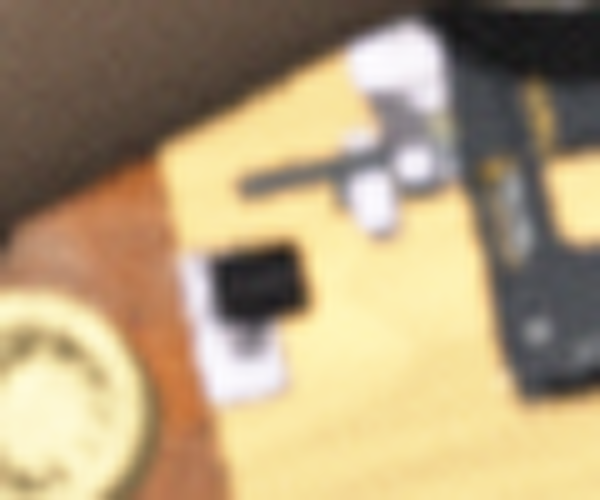

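```bash
python3 -c "
from h import *
where();print(arm.job_done());where()"
```

```text
t 21.75 grasp stand mm [ 35.4   0.  234.9] F [0.4 0.1 0.1] w 15.1 q [ 0.48  0.24 -0.18  0.   -1.15 -0.27] rpy [ 3.141 -0.    -1.369]
the job is handed in; nothing more can be done
None
the job is handed in; nothing more can be done
```

The job is handed in at about 21.8 s. The lever is open, the kickstand is fully down, and the frame is upright, held by its top bar with the grip set to 20 N. The robot gave no verdict.

**What happened**
- **Lever:** I pinched the knob by its end faces and swung it to about 1.57 rad, then released it. My first approach, with the gripper tilted, hit a joint limit before reaching the knob, so I redid it with the gripper nearly vertical.
- **Kickstand, first try:** I pushed the foot with closed fingers, but this tipped the frame forward to about 0.04 rad past upright. I pushed it back onto its rest with the gripper. The kickstand was still folded up.
- **Kickstand, second try:** I pinched the foot bar, led it along its arc past centre and let go. It snapped fully down, with the frame still on its rest.
- **Frame:** I gripped the top bar and brought the frame upright.

**Last checks**
- **Frame:** The grasp point was at (35.4, 0, 234.9) mm in the stand's axes, against 35, 0, 235 expected for upright. The bar in the wrist picture agrees, so the lean is within about 0.01 rad. The fingers were stopped on the bar at about 15 mm.
- **Kickstand:** It matches 1.76 rad in the picture, taken with the frame on its rest.
- **Lever:** The top and scene pictures put it at about 1.46 rad, less than the 1.57 I had while gripping it. It probably slipped slightly on release. It is still above the 1.35 limit, with about 0.1 rad to spare.
- **Other things:** The cork, tin, mould and marker looked undisturbed. I did not check the tumblers or hammer closely at the end, but the arm never worked near the tumblers and stayed well above the hammer.

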